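# Weigh the orange tote of shackles on its hand scale

## Task

Weigh the orange tote of shackles for dispatch: lift it by the handle of its hand scale until the tote hangs a few centimetres clear of the table on the stretched spring, and hold it still there for two seconds so the weight can be read. Then, without dropping it, set it down upright in the middle of the green mat and let go; leave the blue tote where it stands.

Things in the scene. Friction and masses are not known exactly. Their poses are not given: they have to be found in the camera images.
- orange_tote: Orange tote of steel shackles, open-topped, 120 (own x) x 90 (own y) x 40 high, 0.35-0.70 kg, wire bail to 65; a hand scale (0.12 kg) stands upright on the bail, clipped on for good. Origin: centre of tote's underside, z up. Scale's black D-handle: level grip bar centred 152 above the origin (plus stretch), 22 thick along x, 18 high, 100 long along y, 23 free below it. Pinch its middle, along x.
- orange_scale (a joint): Stretch in m of the orange tote's scale (30 mm aluminium tube under the D-handle, sliding along the tote's z): 0 slack on its stop, at most 0.06. Spring 170 N/m: the handle rises 20 to 41 mm before the tote leaves the table, and the hanging tote shows that same stretch. A yellow and red rod comes out below the tube.
- mat: Green mat, 220 x 220 x 4 thick, flat and fixed on the table, with a thin white square outline of 190. Origin: centre of its underside; axes along its sides, z up. A tote standing on it has its origin 4 above the table.
- blue_tote: The same tote and scale (161 high in all) in blue, with brass cleats inside; origin as for the orange one. Not to be moved. One tote stands to the left of the mat, the other to the right; which is which varies.

How it is judged:
By the outcome, as a careful person would: the job done as asked, in the order asked, and still so for the second after the job is handed in, with the robot touching nothing.
It also fails if it takes over 56 s, if anything falls off the work surface, if the arm or the gripper's body presses on something with over 40 N, if the wrist force passes 120 N, or if a joint passes its speed limit or range.

## Robot

A 6-joint arm with a two-finger parallel gripper is mounted at the origin on the work surface. World frame = base frame: x ahead of the robot, y to its left, z up, the work surface at z = 0. Lengths are in mm, angles in degrees, forces in N, time in s.
With the tool pointing down it reaches from about 400 to 925 mm from the base axis. Payload 3.4 kg.
Tool frame: the origin (TCP) lies at the centre of the arm's flange, where the gripper is bolted on; the fingertips stand 173 mm ahead of it and the grasp point (between the pads) lies 155 mm ahead of it (arm.finger_overhang is the distance from the TCP to the fingertips, in mm); z points along the fingers, x is the direction in which the jaws open and shut, and the axes are right-handed (so a half turn about z gives the same grasp; the last joint's range is limited). The gripper opens to 85 mm and grips with 20 to 120 N. Pads are 22 mm wide; open, the fingers measure 114 mm over their backs; the gripper's body (76 mm by 85 mm) begins 54 mm behind the grasp point. The pads swing forward as they close: fully open they stand 13 mm farther back than shut.
Start: joints at [-79.498, 17.578, 86.31, -0, 76.112, -4.211], TCP at [146.018, -556.158, 404.705] pointing down, gripper open.
Joint ranges: [-179.03, 179.03], [-60, 130.46], [8.19, 133.38], [-81.62, 261.62], [5.75, 156.47], [-153.77, 153.77]. Speed limits (degrees/s): [147.25, 147.25, 180, 180, 180, 180].

## Interface

Orientations are given as a 3x3 rotation matrix whose columns are the frame's x, y, z axes.
In Python, from cell import arm gives the robot as it stands. The module is installed in compiled form; this text tells all that it offers.
- The arm moves only by the tool step_arm, never from a script. Its argument "deltas" is a list of rows, each an object of numbers: "x", "y", "z": the shift along the tool's x, y, z in cm; "yaw": the turn about the tool's z in degrees. In form: [{"x": .., "y": .., "z": .., "yaw": ..}, ...]. A call has 1 to 5 rows; each row is the pose to reach, as a shift and turn from the pose commanded when the call began, along the tool's axes at that moment; what a row does not reach only later rows make up. A row lasts 1/8 s, in which the tool goes at most 62.5 mm and 10.7 degrees, less where a joint would pass 70% of its speed; a pose out of reach is approached as far as the arm can. A call with a gripper value outside its range is refused whole. "hand" is the opening, from 0 (shut) to 1 (fully open), set as the call begins (left out, the last holds). The fingers move at their own pace and stop on an object; the grip force is fixed at half the most. Time passes only in rows, so rows that repeat a pose let the fingers close. It gives the time, the measured TCP pose, the force and the opening at its end, in the units of the state.
- arm.state(): the state, without advancing time (a new reading comes with each control period).
- arm.grab_frame(name): name is "side" or "top" or "wrist"; returns a dict with "pixels" (400x640x3 uint8, blue, green, red), "K" (3x3 intrinsics, pixels), "pose" (4x4, takes a point from camera to world coordinates); the wrist camera has in their place "tool_from_camera" (4x4, takes a point from camera to tool coordinates, whose origin is the TCP and whose axes are the tool frame's). Camera axes: x right, y down, z forward; pixel columns grow to the right and rows downward; lengths in mm; the calibration is good to about 2 mm. A picture is of the moment at which its call begins: read the wrist's pose just before it. There is no depth.
- arm.hand_in(): hands the job in, once; it reports no verdict.
The state is a dict: "time_s": time; "joint_positions": joint angles; "joint_vel": joint speeds; "joint_efforts": joint torques, N m; "ee_pos": TCP position; "tcp_rot": TCP orientation; "contact_force": force on the tool from outside, world axes, zero at the start; "ft_torque": the same for the moment, N m; "grip_width": finger opening in mm.
Only numpy, scipy, OpenCV 4.12 (cv2) and the standard library are available. Lean on these libraries where they do the work, as an engineer would, in place of code of your own. Each camera call takes 0.05 s, during which the arm holds its last target.

## Working session

There is one attempt and no reset: what is moved stays moved. The work goes in short steps, Python scripts to look and compute and a tool call to move; the robot and the scene stay as the last step left them, time stands still between calls to the robot, and variables do not carry over. Pictures are saved under pics/ and viewed, and the job is handed in when it is done.

Besides the shell and the picture viewer there is one more tool, called after ">>>" by a JSON object that holds its "name" and its "arguments". step_arm: Moves the arm, as the interface text tells. Its arguments: {"type":"object","properties":{"deltas":{"type":"array","items":{"type":"object","properties":{"x":{"type":"number"},"y":{"type":"number"},"z":{"type":"number"},"yaw":{"type":"number"}}}},"hand":{"type":"number"}},"required":["deltas"]}

```bash
mkdir -p pics
python3 - <<'E'
from cell import arm
import cv2,numpy as np
np.set_printoptions(precision=4,suppress=True)
s=arm.state();print(s)
for n in("side","top"):
    f=arm.grab_frame(n);cv2.imwrite(f"pics/{n}0.png",f["pixels"]);print(n,f["K"],f["pose"])
E
```

```text
{'time_s': 0.0, 'joint_positions': array([-79.4998,  17.6224,  86.3819,   0.0001,  76.1121,  -4.2103]), 'joint_vel': array([ 0.1119, -0.0436, -0.0551,  0.0573, -0.025 , -0.0536]), 'joint_efforts': array([  0.0012, -45.7542, -25.1916,   0.0001,   0.0135,  -0.    ]), 'ee_pos': array([ 145.9366, -555.825 ,  403.7925]), 'tcp_rot': array([[ 0.2539, -0.9672, -0.0004],
       [-0.9672, -0.2539,  0.002 ],
       [-0.002 , -0.0002, -1.    ]]), 'contact_force': array([ 0.4345, -0.2439, -0.6594]), 'ft_torque': array([ 0.0075, -0.0004, -0.0119]), 'grip_width': 85.2860762021545}
side [[458.7503   0.     320.5114]
 [  0.     458.7503 205.5937]
 [  0.       0.       1.    ]] [[ -0.9965  -0.0572   0.0608 495.2578]
 [ -0.083    0.7545  -0.6511 686.5907]
 [ -0.0086  -0.6538  -0.7566 854.2617]
 [  0.       0.       0.       1.    ]]
top [[374.2531   0.     313.897 ]
 [  0.     374.2531 204.8546]
 [  0.       0.       1.    ]] [[  0.0283  -0.9975   0.0649 483.8518]
 [ -0.9995  -0.029   -0.0095  -4.0385]
 [  0.0114  -0.0646  -0.9978 875.3015]
 [  0.       0.       0.       1.    ]]
```

View pics/side0.png

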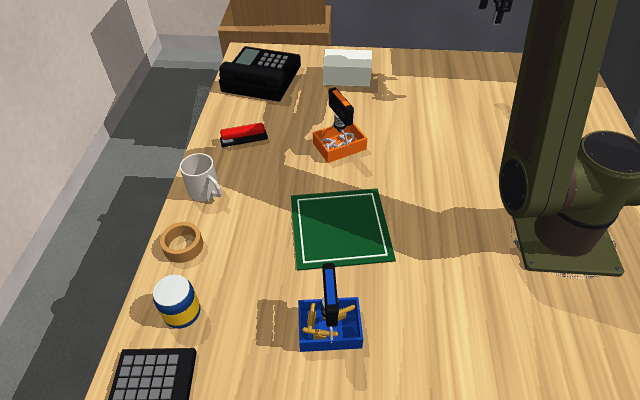

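View pics/top0.png

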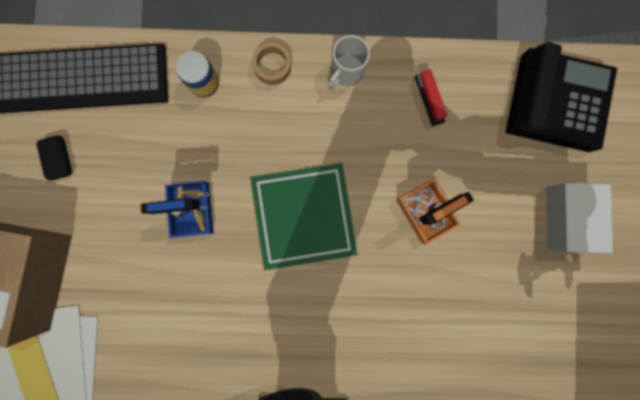

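Orange stands at top-image (428,212), right of the mat; blue at (188,208) on the left. I'll enlarge the crops.

Run:
```python
import cv2,numpy as np
t=cv2.imread("pics/top0.png");s=cv2.imread("pics/side0.png")
a=cv2.resize(t[170:255,385:485],None,fx=7,fy=7,interpolation=cv2.INTER_CUBIC)
b=cv2.resize(s[80:170,300:380],None,fx=6.5,fy=6.5,interpolation=cv2.INTER_CUBIC)
cv2.imwrite("pics/ct.png",a);cv2.imwrite("pics/cs.png",b)
cv2.imwrite("pics/cm.png",cv2.resize(t[155:280,240:370],None,fx=4.5,fy=4.5,interpolation=cv2.INTER_CUBIC))
```

```text
(no output)
```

View pics/ct.png

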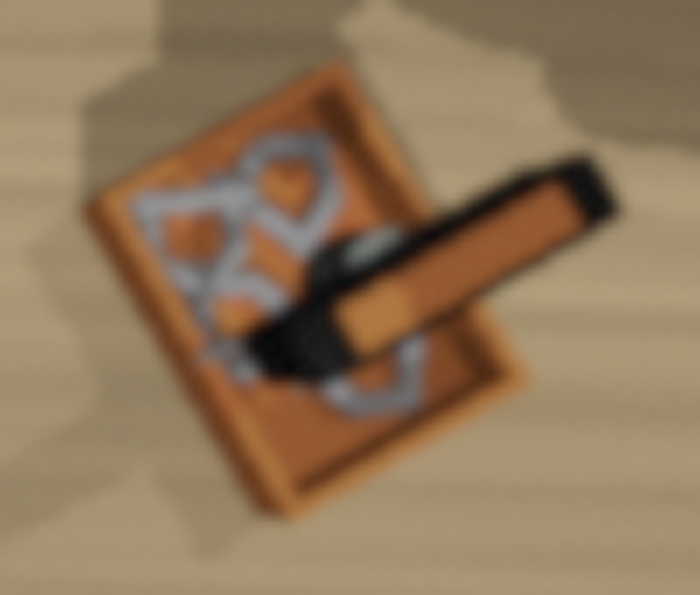

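View pics/cs.png

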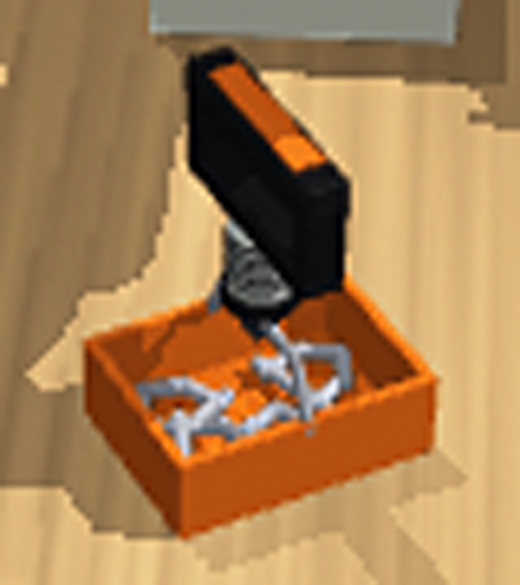

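View pics/cm.png

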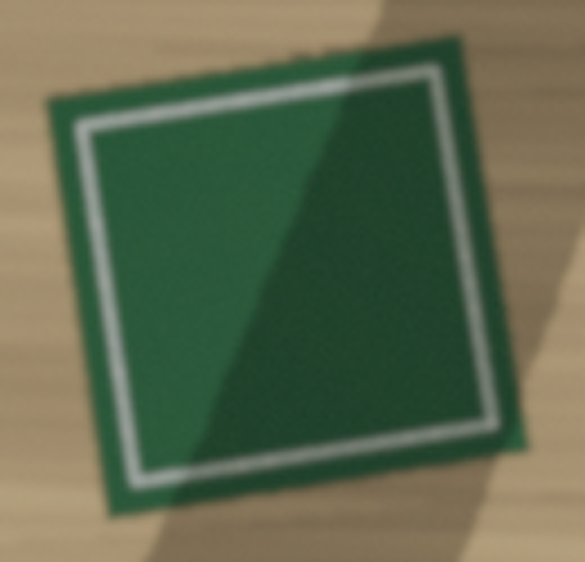

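```bash
cat > h.py <<'E'
import numpy as np
KT=np.array([[374.2531,0,313.897],[0,374.2531,204.8546],[0,0,1]])
PT=np.array([[.0283,-.9975,.0649,483.8518],[-.9995,-.029,-.0095,-4.0385],[.0114,-.0646,-.9978,875.3015],[0,0,0,1]])
KS=np.array([[458.7503,0,320.5114],[0,458.7503,205.5937],[0,0,1]])
PS=np.array([[-.9965,-.0572,.0608,495.2578],[-.083,.7545,-.6511,686.5907],[-.0086,-.6538,-.7566,854.2617],[0,0,0,1]])
def atz(K,P,uv,z):
    d=P[:3,:3]@np.linalg.solve(K,[uv[0],uv[1],1]);t=(z-P[2,3])/d[2];return P[:3,3]+t*d
def crop(c,x0,y0,f): return (x0+(c[0]+.5)/f-.5,y0+(c[1]+.5)/f-.5)
E
python3 - <<'E'
from h import *
np.set_printoptions(precision=1,suppress=True)
def show(l,pts):
    pts=np.array(pts);print(l);print(pts[:,:2],'mean',pts.mean(0)[:2])
    d=np.roll(pts,-1,0)-pts;print([(round(np.hypot(*e[:2]),1),round(np.degrees(np.arctan2(e[1],e[0])),1)) for e in d])
C=lambda cs,z:[atz(KT,PT,crop(c,385,170,7),z) for c in cs]
S=lambda cs,z:[atz(KS,PS,crop(c,300,80,6.5),z) for c in cs]
show('rim top',C([(90,205),(345,60),(525,378),(285,518)],40))
show('rim side',S([(87,342),(183,465),(437,380),(345,280)],40))
show('base side',S([(185,537),(433,452)],0))
show('bar top',C([(258,335),(590,155),(617,212),(310,378)],161))
show('bar side',S([(190,57),(235,47),(348,185),(300,183)],161))
show('mat',[atz(KT,PT,crop(c,240,155,4.5),4) for c in [(50,100),(462,38),(525,450),(110,516)]])
show('line',[atz(KT,PT,crop(c,240,155,4.5),4) for c in [(77,121),(438,67),(497,430),(133,488)]])
E
```

```text
rim top
[[ 557.1 -199.1]
 [ 606.4 -280.7]
 [ 505.7 -339.3]
 [ 458.9 -262.7]] mean [ 532.  -270.4]
[(np.float64(95.4), np.float64(-58.9)), (np.float64(116.5), np.float64(-149.8)), (np.float64(89.7), np.float64(121.4)), (np.float64(117.0), np.float64(32.9))]
rim side
[[ 603.1 -275.8]
 [ 557.5 -203.1]
 [ 456.7 -262.4]
 [ 496.9 -324.3]] mean [ 528.6 -266.4]
[(np.float64(85.9), np.float64(122.1)), (np.float64(117.0), np.float64(-149.5)), (np.float64(73.9), np.float64(-57.0)), (np.float64(116.7), np.float64(24.5))]
base side
[[ 556.6 -203.3]
 [ 455.7 -262.7]] mean [ 506.1 -233. ]
[(np.float64(117.1), np.float64(-149.5)), (np.float64(117.1), np.float64(30.5))]
bar top
[[ 512.2 -217.4]
 [ 564.3 -308.5]
 [ 548.8 -316. ]
 [ 500.8 -231.7]] mean [ 531.5 -268.4]
[(np.float64(105.0), np.float64(-60.2)), (np.float64(17.2), np.float64(-154.3)), (np.float64(97.0), np.float64(119.7)), (np.float64(18.3), np.float64(51.7))]
bar side
[[ 562.7 -307.4]
 [ 545.5 -315.3]
 [ 497.7 -230.1]
 [ 515.7 -230.1]] mean [ 530.4 -270.7]
[(np.float64(19.0), np.float64(-155.3)), (np.float64(97.7), np.float64(119.3)), (np.float64(18.1), np.float64(0.2)), (np.float64(90.5), np.float64(-58.7))]
mat
[[ 601.9  137.3]
 [ 641.   -76.3]
 [ 427.9 -113.7]
 [ 388.5   98.2]] mean [514.8  11.4]
[(np.float64(217.1), np.float64(-79.6)), (np.float64(216.3), np.float64(-170.0)), (np.float64(215.6), np.float64(100.5)), (np.float64(217.0), np.float64(10.4))]
line
[[591.4 122.9]
 [625.3 -64.1]
 [437.8 -99.1]
 [403.   87. ]] mean [514.4  11.7]
[(np.float64(190.0), np.float64(-79.7)), (np.float64(190.8), np.float64(-169.4)), (np.float64(189.3), np.float64(100.6)), (np.float64(191.7), np.float64(10.8))]
```

>>> {"name": "step_arm", "arguments": {"deltas": [{"x":-3.6,"y":-8.9,"yaw":-21},{"x":-7.2,"y":-17.8,"yaw":-42},{"x":-10.8,"y":-26.7,"yaw":-63},{"x":-14.4,"y":-35.6,"yaw":-84},{"x":-18.0,"y":-44.5,"yaw":-105.7}], "hand": 1}}

```text
invalid input
```

>>> {"name": "step_arm", "arguments": {"deltas": [{"x":-2.2,"y":-5.5,"z":0,"yaw":-10},{"x":-4.4,"y":-11.0,"z":0,"yaw":-20},{"x":-6.6,"y":-16.5,"z":0,"yaw":-30},{"x":-8.8,"y":-22.0,"z":0,"yaw":-40},{"x":-11.0,"y":-27.5,"z":0,"yaw":-50}], "hand": 1}}

```text
time_s: 0.72
ee_pos: [385.3, -378.5, 404.4]
tcp_rot: [[0.907, -0.422, -0.0], [-0.422, -0.907, 0.0], [-0.0, -0.0, -1.0]]
contact_force: [-0.6, 0.1, -0.3]
grip_width: 85.4
```

>>> {"name": "step_arm", "arguments": {"deltas": [{"x":2.1,"y":-4.1,"z":0,"yaw":-10},{"x":4.3,"y":-8.2,"z":0,"yaw":-20},{"x":6.4,"y":-12.2,"z":0,"yaw":-30},{"x":8.5,"y":-16.3,"z":0,"yaw":-40},{"x":8.5,"y":-16.3,"z":0,"yaw":-50}], "hand": 1}}

```text
time_s: 1.35
ee_pos: [532.9, -266.6, 404.0]
tcp_rot: [[0.904, 0.427, 0.0], [0.427, -0.904, 0.001], [0.001, -0.001, -1.0]]
contact_force: [-0.4, -0.8, -0.5]
grip_width: 85.5
```

>>> {"name": "step_arm", "arguments": {"deltas": [{"x":0,"y":0,"z":0,"yaw":-5.7},{"x":0,"y":0,"z":0,"yaw":-5.7},{"x":0,"y":0,"z":0,"yaw":-5.7},{"x":0,"y":0,"z":0,"yaw":-5.7}], "hand": 1}}

```text
time_s: 1.85
ee_pos: [530.3, -269.0, 404.7]
tcp_rot: [[0.863, 0.505, -0.0], [0.505, -0.863, 0.0], [-0.0, -0.0, -1.0]]
contact_force: [-0.8, -0.9, 0.8]
grip_width: 85.0
```

Run:
```python
from cell import arm
import cv2,numpy as np
np.set_printoptions(precision=4,suppress=True)
s=arm.state();print(s['ee_pos'],np.degrees(np.arctan2(s['tcp_rot'][1,0],s['tcp_rot'][0,0])),s['time_s'],s['joint_positions'])
f=arm.grab_frame("wrist");cv2.imwrite("pics/w1.png",f["pixels"]);print(f["K"],f["tool_from_camera"])
f=arm.grab_frame("side");cv2.imwrite("pics/s1.png",f["pixels"])
```

```text
[ 530.3442 -269.0217  404.6522] 30.336646063234163 1.85 [-30.9664  19.147   83.9082   0.001   76.9556 -61.3033]
[[305.3022   0.     320.9933]
 [  0.     305.3022 197.0824]
 [  0.       0.       1.    ]] [[  1.       0.0001  -0.0003   1.1125]
 [ -0.       0.9659   0.2588 -65.9973]
 [  0.0003  -0.2588   0.9659  31.2973]
 [  0.       0.       0.       1.    ]]
```

View pics/w1.png

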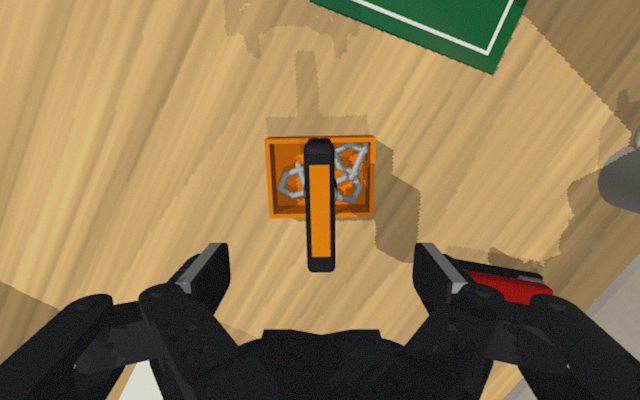

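View pics/s1.png

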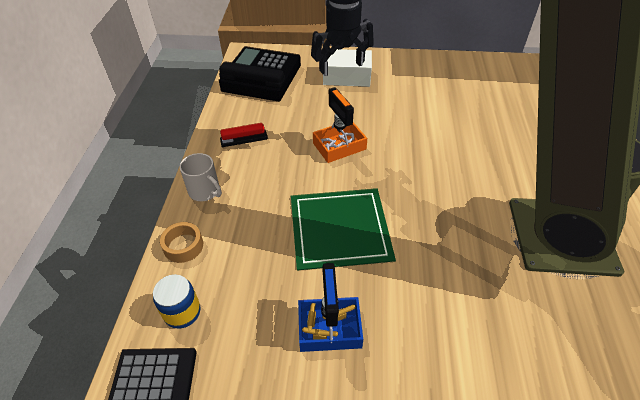

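```bash
cat >> h.py <<'E'
KW=np.array([[305.3022,0,320.9933],[0,305.3022,197.0824],[0,0,1]])
TW=np.array([[1,.0001,-.0003,1.1125],[0,.9659,.2588,-65.9973],[.0003,-.2588,.9659,31.2973],[0,0,0,1]])
def wp(R,p):
    M=np.eye(4);M[:3,:3]=R;M[:3,3]=p;return M@TW
E
python3 - <<'E'
from h import *
from cell import arm
s=arm.state();R=s['tcp_rot'];p=s['ee_pos'];P=wp(R,p)
for c,z in [((306,139),161),((333,139),161),((334,270),161),((308,270),161),((265,138),40),((374,136),40),((375,217),40),((269,219),40)]:
    q=atz(KW,P,c,z);print(c,q.round(1),(R.T@(q-p)).round(1))
E
```

```text
(306, 139) [ 497.  -230.3  161. ] [ -9.2 -50.3 243.7]
(333, 139) [ 512.9 -220.9  161. ] [  9.3 -50.3 243.7]
(334, 270) [ 564.7 -305.7  161. ] [ 11.1  49.  243.7]
(308, 270) [ 547.4 -315.8  161. ] [ -9.   49.  243.7]
(265, 138) [ 457.8 -262.3   40. ] [-59.2 -42.4 364.7]
(374, 136) [ 557.8 -201.4   40. ] [ 57.9 -44.5 364.7]
(375, 217) [ 608.6 -277.7   40. ] [ 63.2  47.1 364.7]
(269, 219) [ 504.5 -341.5   40. ] [-58.9  49.5 364.7]
```

>>> {"name": "step_arm", "arguments": {"deltas": [{"x":0,"y":0,"z":3,"yaw":0},{"x":0,"y":0,"z":6,"yaw":0},{"x":0,"y":0,"z":8,"yaw":0},{"x":0,"y":0,"z":9.5,"yaw":0},{"x":0,"y":0,"z":10,"yaw":0}], "hand": 1}}

```text
time_s: 2.58
ee_pos: [530.4, -268.9, 303.9]
tcp_rot: [[0.863, 0.506, -0.001], [0.506, -0.863, 0.001], [-0.001, -0.001, -1.0]]
contact_force: [-0.4, -0.2, 0.1]
grip_width: 85.5
```

>>> {"name": "step_arm", "arguments": {"deltas": [{"x":0,"y":0,"z":0,"yaw":0},{"x":0,"y":0,"z":0,"yaw":0},{"x":0,"y":0,"z":0,"yaw":0}], "hand": 1}}

```text
time_s: 2.95
ee_pos: [530.8, -269.0, 305.5]
tcp_rot: [[0.862, 0.506, 0.001], [0.506, -0.862, -0.001], [0.001, 0.001, -1.0]]
contact_force: [-0.2, -0.3, 0.6]
grip_width: 85.1
```

>>> {"name": "step_arm", "arguments": {"deltas": [{"x":0,"y":0,"z":0,"yaw":0},{"x":0,"y":0,"z":0,"yaw":0},{"x":0,"y":0,"z":0,"yaw":0},{"x":0,"y":0,"z":0,"yaw":0},{"x":0,"y":0,"z":0,"yaw":0}], "hand": 0}}

```text
time_s: 3.58
ee_pos: [530.4, -268.9, 304.7]
tcp_rot: [[0.862, 0.506, -0.0], [0.506, -0.862, 0.0], [-0.0, -0.0, -1.0]]
contact_force: [-1.7, -0.1, 1.2]
grip_width: 21.0
```

>>> {"name": "step_arm", "arguments": {"deltas": [{"x":0,"y":0,"z":0,"yaw":0},{"x":0,"y":0,"z":0,"yaw":0},{"x":0,"y":0,"z":0,"yaw":0},{"x":0,"y":0,"z":0,"yaw":0}], "hand": 0}}

```text
time_s: 4.08
ee_pos: [530.4, -268.8, 304.7]
tcp_rot: [[0.862, 0.506, -0.0], [0.506, -0.862, 0.0], [-0.0, -0.0, -1.0]]
contact_force: [-2.2, -0.1, 1.6]
grip_width: 20.9
```

Run:
```python
from cell import arm
import cv2
s=arm.state();print(s['ee_pos'],s['contact_force'],s['grip_width'],s['time_s'])
a=arm.grab_frame("wrist")["pixels"];b=arm.grab_frame("side")["pixels"]
b=cv2.resize(b[20:180,280:440],None,fx=2.5,fy=2.5)
cv2.imwrite("pics/w2.png",cv2.hconcat([cv2.resize(a[:,120:520],(400,400)),b]))
```

```text
[ 530.41640755 -268.84525456  304.73655663] [-2.16385003 -0.14425675  1.56862017] 20.914207081324033 4.075
```

View pics/w2.png

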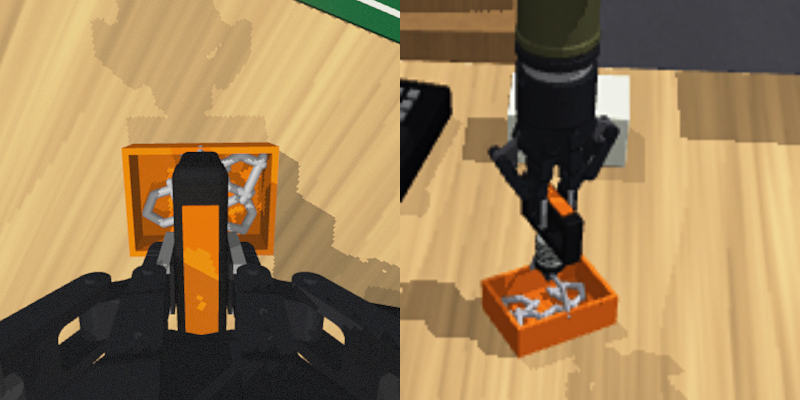

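>>> {"name": "step_arm", "arguments": {"deltas": [{"x":0,"y":0,"z":-0.4,"yaw":0},{"x":0,"y":0,"z":-0.8,"yaw":0},{"x":0,"y":0,"z":-1.2,"yaw":0},{"x":0,"y":0,"z":-1.5,"yaw":0},{"x":0,"y":0,"z":-1.5,"yaw":0}], "hand": 0}}

```text
time_s: 4.8
ee_pos: [530.6, -268.7, 319.8]
tcp_rot: [[0.862, 0.506, 0.0], [0.506, -0.862, 0.0], [0.0, -0.0, -1.0]]
contact_force: [-0.4, 0.1, -4.1]
grip_width: 21.1
```

>>> {"name": "step_arm", "arguments": {"deltas": [{"x":0,"y":0,"z":-0.3,"yaw":0},{"x":0,"y":0,"z":-0.6,"yaw":0},{"x":0,"y":0,"z":-0.9,"yaw":0},{"x":0,"y":0,"z":-1.2,"yaw":0},{"x":0,"y":0,"z":-1.5,"yaw":0}], "hand": 0}}

```text
time_s: 5.42
ee_pos: [530.5, -268.8, 334.9]
tcp_rot: [[0.862, 0.506, -0.0], [0.506, -0.862, 0.0], [-0.0, -0.0, -1.0]]
contact_force: [-0.1, 0.5, -5.7]
grip_width: 20.8
```

>>> {"name": "step_arm", "arguments": {"deltas": [{"x":0,"y":0,"z":-0.3,"yaw":0},{"x":0,"y":0,"z":-0.6,"yaw":0},{"x":0,"y":0,"z":-0.9,"yaw":0},{"x":0,"y":0,"z":-1.2,"yaw":0},{"x":0,"y":0,"z":-1.5,"yaw":0}], "hand": 0}}

```text
time_s: 6.05
ee_pos: [530.5, -268.8, 349.9]
tcp_rot: [[0.862, 0.506, -0.0], [0.506, -0.862, 0.0], [-0.0, -0.0, -1.0]]
contact_force: [-1.0, -0.1, -4.5]
grip_width: 21.2
```

>>> {"name": "step_arm", "arguments": {"deltas": [{"x":0,"y":0,"z":0,"yaw":0},{"x":0,"y":0,"z":0,"yaw":0},{"x":0,"y":0,"z":0,"yaw":0},{"x":0,"y":0,"z":0,"yaw":0}], "hand": 0}}

```text
time_s: 6.55
ee_pos: [530.5, -268.8, 349.6]
tcp_rot: [[0.862, 0.506, -0.0], [0.506, -0.862, 0.0], [-0.0, -0.0, -1.0]]
contact_force: [1.3, 1.0, -4.6]
grip_width: 21.1
```

Run:
```python
from cell import arm
import cv2
s=arm.state();print(s['ee_pos'],s['contact_force'],s['grip_width'],s['time_s'])
a=arm.grab_frame("wrist")["pixels"];b=arm.grab_frame("side")["pixels"];cv2.imwrite("pics/s3.png",b)
b=cv2.resize(b[20:180,280:440],None,fx=2.5,fy=2.5)
cv2.imwrite("pics/w3.png",cv2.hconcat([cv2.resize(a[:,120:520],(400,400)),b]))
```

```text
[ 530.5289884  -268.83105948  349.56718802] [ 1.2950759   1.00043788 -4.6429221 ] 21.086069612238564 6.55
```

View pics/w3.png

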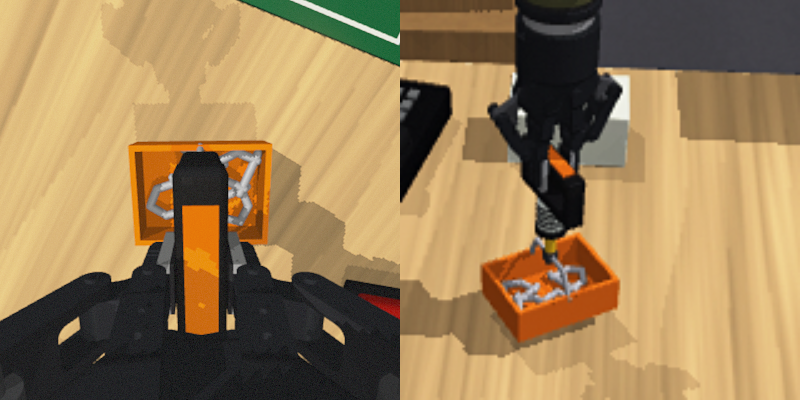

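The tote is off the table: in the side crop its shadow has separated from the base, and the measured 4.6 N implies about 22 mm stretch and about 22 mm clear. I'll raise it a bit more and hold.

>>> {"name": "step_arm", "arguments": {"deltas": [{"x":0,"y":0,"z":-0.3,"yaw":0},{"x":0,"y":0,"z":-0.6,"yaw":0},{"x":0,"y":0,"z":-0.9,"yaw":0},{"x":0,"y":0,"z":-1.1,"yaw":0},{"x":0,"y":0,"z":-1.2,"yaw":0}], "hand": 0}}

```text
time_s: 7.28
ee_pos: [530.6, -268.9, 362.0]
tcp_rot: [[0.862, 0.506, 0.0], [0.506, -0.862, -0.0], [0.0, 0.0, -1.0]]
contact_force: [-0.0, -0.4, -4.8]
grip_width: 20.9
```

>>> {"name": "step_arm", "arguments": {"deltas": [{"x":0,"y":0,"z":0,"yaw":0},{"x":0,"y":0,"z":0,"yaw":0},{"x":0,"y":0,"z":0,"yaw":0},{"x":0,"y":0,"z":0,"yaw":0},{"x":0,"y":0,"z":0,"yaw":0}], "hand": 0}}

```text
time_s: 7.9
ee_pos: [530.6, -268.8, 361.7]
tcp_rot: [[0.862, 0.506, -0.0], [0.506, -0.862, 0.0], [-0.0, -0.0, -1.0]]
contact_force: [0.6, 0.6, -5.6]
grip_width: 21.3
```

Run:
```python
from cell import arm
import cv2
s=arm.state();print(s['ee_pos'],s['contact_force'],s['grip_width'],s['time_s'])
b=arm.grab_frame("side")["pixels"];cv2.imwrite("pics/s4.png",b)
cv2.imwrite("pics/w4.png",cv2.resize(b[80:170,300:380],None,fx=6.5,fy=6.5,interpolation=cv2.INTER_CUBIC))
```

```text
[ 530.55311691 -268.8379937   361.65176406] [ 0.61990113  0.63459512 -5.58138109] 21.31230174016886 7.9
```

View pics/w4.png

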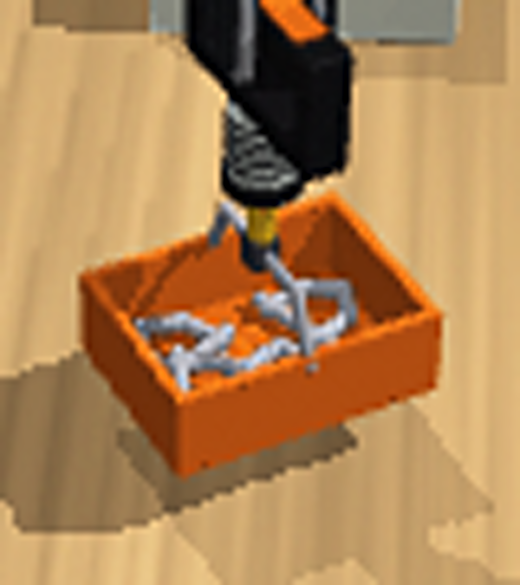

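>>> {"name": "step_arm", "arguments": {"deltas": [{"x":0,"y":0,"z":0,"yaw":0},{"x":0,"y":0,"z":0,"yaw":0},{"x":0,"y":0,"z":0,"yaw":0},{"x":0,"y":0,"z":0,"yaw":0},{"x":0,"y":0,"z":0,"yaw":0}], "hand": 0}}

```text
time_s: 8.57
ee_pos: [530.5, -268.9, 361.7]
tcp_rot: [[0.862, 0.506, 0.0], [0.506, -0.862, -0.0], [-0.0, 0.0, -1.0]]
contact_force: [0.6, -1.2, -5.5]
grip_width: 20.8
```

>>> {"name": "step_arm", "arguments": {"deltas": [{"x":0,"y":0,"z":0,"yaw":0},{"x":0,"y":0,"z":0,"yaw":0},{"x":0,"y":0,"z":0,"yaw":0},{"x":0,"y":0,"z":0,"yaw":0},{"x":0,"y":0,"z":0,"yaw":0}], "hand": 0}}

```text
time_s: 9.2
ee_pos: [530.5, -268.8, 361.7]
tcp_rot: [[0.862, 0.506, 0.0], [0.506, -0.862, 0.0], [0.0, 0.0, -1.0]]
contact_force: [0.2, -0.6, -5.0]
grip_width: 21.1
```

>>> {"name": "step_arm", "arguments": {"deltas": [{"x":0,"y":0,"z":0,"yaw":0},{"x":0,"y":0,"z":0,"yaw":0},{"x":0,"y":0,"z":0,"yaw":0},{"x":0,"y":0,"z":0,"yaw":0},{"x":0,"y":0,"z":0,"yaw":0}], "hand": 0}}

```text
time_s: 9.82
ee_pos: [530.6, -268.8, 361.7]
tcp_rot: [[0.862, 0.506, 0.0], [0.506, -0.862, -0.0], [0.0, 0.0, -1.0]]
contact_force: [0.4, 0.2, -4.5]
grip_width: 20.9
```

>>> {"name": "step_arm", "arguments": {"deltas": [{"x":0,"y":0,"z":0,"yaw":0},{"x":0,"y":0,"z":0,"yaw":0},{"x":0,"y":0,"z":0,"yaw":0},{"x":0,"y":0,"z":0,"yaw":0},{"x":0,"y":0,"z":0,"yaw":0}], "hand": 0}}

```text
time_s: 10.45
ee_pos: [530.5, -268.8, 361.7]
tcp_rot: [[0.862, 0.506, -0.0], [0.506, -0.862, 0.0], [-0.0, -0.0, -1.0]]
contact_force: [-1.0, -0.1, -4.6]
grip_width: 21.5
```

Run:
```python
from cell import arm
import cv2
s=arm.state();print(s['ee_pos'],s['contact_force'],s['grip_width'],s['time_s'])
b=arm.grab_frame("side")["pixels"];a=cv2.imread("pics/s4.png")
cv2.imwrite("pics/w5.png",cv2.resize(b[80:170,300:380],None,fx=6.5,fy=6.5,interpolation=cv2.INTER_CUBIC))
import numpy as np
print(np.abs(a.astype(int)-b)[80:170,300:380].max(2).mean())
```

```text
[ 530.53320389 -268.8291603   361.67404378] [-1.0251518  -0.06316564 -4.57306793] 21.47392894650785 10.45
1.2016666666666667
```

View pics/w5.png

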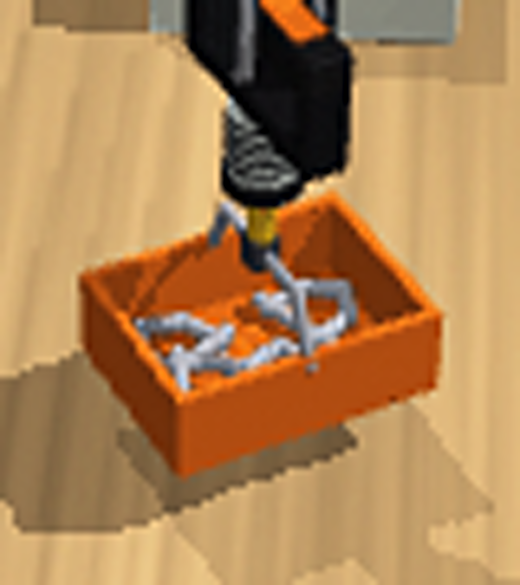

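Held still for 3 s at z=361.7. The two side pictures, 2.5 s apart, look identical, and the base corner rose from about (183,537) to (183,475) in the crop, or about 32 mm clear. Next I'll carry it to the mat.

>>> {"name": "step_arm", "arguments": {"deltas": [{"x":0.13,"y":-0.25,"z":0,"yaw":0},{"x":0.38,"y":-0.75,"z":0,"yaw":0},{"x":0.77,"y":-1.5,"z":0,"yaw":0},{"x":1.28,"y":-2.5,"z":0,"yaw":0},{"x":1.92,"y":-3.75,"z":0,"yaw":0}], "hand": 0}}

```text
time_s: 11.12
ee_pos: [528.0, -225.8, 361.7]
tcp_rot: [[0.862, 0.506, -0.0], [0.506, -0.862, 0.0], [0.0, -0.0, -1.0]]
contact_force: [-0.2, 0.0, -5.0]
grip_width: 21.1
```

>>> {"name": "step_arm", "arguments": {"deltas": [{"x":0.77,"y":-1.5,"z":0,"yaw":0},{"x":1.54,"y":-3.0,"z":0,"yaw":0},{"x":2.3,"y":-4.5,"z":0,"yaw":0},{"x":3.07,"y":-6.0,"z":0,"yaw":0},{"x":3.84,"y":-7.49,"z":0,"yaw":0}], "hand": 0}}

```text
time_s: 11.75
ee_pos: [523.2, -141.5, 361.8]
tcp_rot: [[0.862, 0.506, 0.0], [0.506, -0.862, -0.0], [0.0, 0.0, -1.0]]
contact_force: [0.5, -0.4, -5.4]
grip_width: 21.1
```

>>> {"name": "step_arm", "arguments": {"deltas": [{"x":0.77,"y":-1.5,"z":0,"yaw":0},{"x":1.54,"y":-3.0,"z":0,"yaw":0},{"x":2.3,"y":-4.5,"z":0,"yaw":0},{"x":3.07,"y":-6.0,"z":0,"yaw":0},{"x":3.84,"y":-7.49,"z":0,"yaw":0}], "hand": 0}}

```text
time_s: 12.38
ee_pos: [518.5, -57.6, 361.7]
tcp_rot: [[0.862, 0.506, 0.0], [0.506, -0.862, -0.0], [0.0, 0.0, -1.0]]
contact_force: [0.9, -0.2, -4.5]
grip_width: 21.4
```

>>> {"name": "step_arm", "arguments": {"deltas": [{"x":0.77,"y":-1.5,"z":0,"yaw":0},{"x":1.54,"y":-3.0,"z":0,"yaw":0},{"x":2.18,"y":-4.25,"z":0,"yaw":0},{"x":2.7,"y":-5.25,"z":0,"yaw":0},{"x":3.01,"y":-5.87,"z":0,"yaw":0}], "hand": 0}}

```text
time_s: 13.0
ee_pos: [514.8, 7.8, 361.7]
tcp_rot: [[0.862, 0.507, 0.0], [0.507, -0.862, -0.0], [-0.0, 0.0, -1.0]]
contact_force: [1.5, 0.6, -4.6]
grip_width: 21.1
```

>>> {"name": "step_arm", "arguments": {"deltas": [{"x":0.2,"y":-0.37,"z":0,"yaw":1},{"x":0.2,"y":-0.37,"z":0,"yaw":3},{"x":0.2,"y":-0.37,"z":0,"yaw":5},{"x":0.2,"y":-0.37,"z":0,"yaw":7.5},{"x":0.2,"y":-0.37,"z":0,"yaw":10}], "hand": 0}}

```text
time_s: 13.62
ee_pos: [514.7, 10.9, 361.7]
tcp_rot: [[0.938, 0.346, 0.0], [0.346, -0.938, -0.0], [-0.0, 0.0, -1.0]]
contact_force: [0.1, 0.1, -6.0]
grip_width: 20.8
```

>>> {"name": "step_arm", "arguments": {"deltas": [{"x":0,"y":0,"z":0,"yaw":2.5},{"x":0,"y":0,"z":0,"yaw":5},{"x":0,"y":0,"z":0,"yaw":7.5},{"x":0,"y":0,"z":0,"yaw":9.3},{"x":0,"y":0,"z":0,"yaw":10}], "hand": 0}}

```text
time_s: 14.25
ee_pos: [514.6, 11.1, 361.7]
tcp_rot: [[0.984, 0.179, -0.0], [0.179, -0.984, -0.0], [-0.0, 0.0, -1.0]]
contact_force: [-1.0, 0.1, -4.9]
grip_width: 21.2
```

>>> {"name": "step_arm", "arguments": {"deltas": [{"x":0,"y":0,"z":0,"yaw":0},{"x":0,"y":0,"z":0,"yaw":0},{"x":0,"y":0,"z":0,"yaw":0},{"x":0,"y":0,"z":0,"yaw":0}], "hand": 0}}

```text
time_s: 14.75
ee_pos: [514.6, 11.4, 361.7]
tcp_rot: [[0.984, 0.181, -0.0], [0.181, -0.984, 0.0], [-0.0, -0.0, -1.0]]
contact_force: [0.1, 0.0, -5.3]
grip_width: 21.2
```

Run:
```python
from cell import arm
import cv2
s=arm.state();print(s['ee_pos'],s['tcp_rot'],s['contact_force'],s['grip_width'],s['time_s'])
a=arm.grab_frame("wrist")["pixels"];b=arm.grab_frame("side")["pixels"]
cv2.imwrite("pics/w6.png",a)
cv2.imwrite("pics/s6.png",cv2.resize(b[130:290,260:430],None,fx=3.5,fy=3.5,interpolation=cv2.INTER_CUBIC))
```

```text
[514.5929192   11.37678524 361.70091058] [[ 9.83514010e-01  1.80831945e-01 -3.24525175e-06]
 [ 1.80831945e-01 -9.83514010e-01  1.16425026e-05]
 [-1.08641417e-06 -1.20374096e-05 -1.00000000e+00]] [ 0.10233186  0.03636619 -5.31085038] 21.15629113672453 14.75
```

View pics/w6.png

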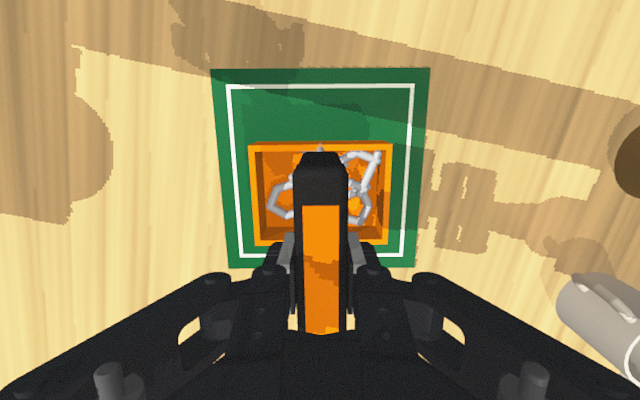

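View pics/s6.png

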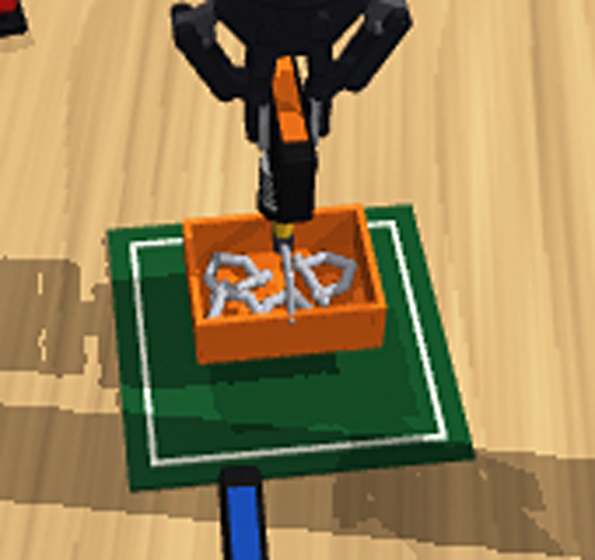

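Run:
```python
from h import *
from cell import arm
s=arm.state();R=s['tcp_rot'];p=s['ee_pos'];P=wp(R,p)
for n,cs,z in [("mat",[(210,69),(430,68),(416,268),(229,267)],4),("line",[(227,85),(413,85),(402,256),(240,257)],4),("rim",[(248,143),(393,144),(388,244),(253,246)],74)]:
    q=np.array([atz(KW,P,c,z) for c in cs]);print(n,q[:,:2].round(1).tolist(),q.mean(0).round(1),[round(np.hypot(*v[:2]),1) for v in np.roll(q,-1,0)-q])
```

```text
mat [[387.0, 100.3], [602.0, 140.7], [645.4, -74.5], [428.2, -113.1]] [515.7  13.3   4. ] [np.float64(218.8), np.float64(219.5), np.float64(220.6), np.float64(217.3)]
line [[405.2, 88.3], [589.5, 122.2], [625.3, -62.5], [439.5, -97.9]] [514.9  12.5   4. ] [np.float64(187.4), np.float64(188.1), np.float64(189.2), np.float64(189.4)]
rim [[448.1, 43.7], [566.7, 64.6], [583.8, -23.4], [463.7, -47.5]] [515.6   9.3  74. ] [np.float64(120.4), np.float64(89.7), np.float64(122.6), np.float64(92.5)]
```

>>> {"name": "step_arm", "arguments": {"deltas": [{"x":0,"y":-0.1,"z":0.3,"yaw":0},{"x":0,"y":-0.15,"z":0.7,"yaw":0},{"x":0,"y":-0.15,"z":1.1,"yaw":0},{"x":0,"y":-0.15,"z":1.5,"yaw":0},{"x":0,"y":-0.15,"z":1.9,"yaw":0}], "hand": 0}}

```text
time_s: 15.48
ee_pos: [514.3, 12.8, 342.3]
tcp_rot: [[0.984, 0.181, -0.0], [0.181, -0.984, 0.0], [-0.0, -0.0, -1.0]]
contact_force: [-0.6, 0.4, -5.2]
grip_width: 21.2
```

>>> {"name": "step_arm", "arguments": {"deltas": [{"x":0,"y":0,"z":0.3,"yaw":0},{"x":0,"y":0,"z":0.5,"yaw":0},{"x":0,"y":0,"z":0.7,"yaw":0},{"x":0,"y":0,"z":0.9,"yaw":0},{"x":0,"y":0,"z":1.1,"yaw":0}], "hand": 0}}

```text
time_s: 16.1
ee_pos: [514.4, 12.8, 331.6]
tcp_rot: [[0.984, 0.181, 0.0], [0.181, -0.984, -0.0], [0.0, 0.0, -1.0]]
contact_force: [-0.3, -0.1, -5.1]
grip_width: 21.2
```

>>> {"name": "step_arm", "arguments": {"deltas": [{"x":0,"y":0,"z":0.3,"yaw":0},{"x":0,"y":0,"z":0.6,"yaw":0},{"x":0,"y":0,"z":0.9,"yaw":0},{"x":0,"y":0,"z":1.2,"yaw":0},{"x":0,"y":0,"z":1.5,"yaw":0}], "hand": 0}}

```text
time_s: 16.73
ee_pos: [514.4, 12.8, 316.7]
tcp_rot: [[0.984, 0.181, 0.0], [0.181, -0.984, 0.0], [0.0, 0.0, -1.0]]
contact_force: [-1.8, -0.5, -2.1]
grip_width: 21.5
```

>>> {"name": "step_arm", "arguments": {"deltas": [{"x":0,"y":0,"z":0.2,"yaw":0},{"x":0,"y":0,"z":0.4,"yaw":0},{"x":0,"y":0,"z":0.6,"yaw":0},{"x":0,"y":0,"z":0.65,"yaw":0},{"x":0,"y":0,"z":0.7,"yaw":0}], "hand": 0}}

```text
time_s: 17.35
ee_pos: [514.3, 12.8, 309.7]
tcp_rot: [[0.984, 0.181, -0.0], [0.181, -0.984, -0.0], [-0.0, 0.0, -1.0]]
contact_force: [-1.2, -0.2, -1.3]
grip_width: 21.2
```

>>> {"name": "step_arm", "arguments": {"deltas": [{"x":0,"y":0,"z":0,"yaw":0},{"x":0,"y":0,"z":0,"yaw":0},{"x":0,"y":0,"z":0,"yaw":0}], "hand": 0}}

```text
time_s: 17.73
ee_pos: [514.3, 12.8, 309.8]
tcp_rot: [[0.984, 0.181, 0.0], [0.181, -0.984, -0.0], [0.0, 0.0, -1.0]]
contact_force: [-1.0, -0.9, -1.0]
grip_width: 21.1
```

Run:
```python
from cell import arm
import cv2
s=arm.state();print(s['ee_pos'],s['contact_force'],s['grip_width'],s['time_s'])
a=arm.grab_frame("wrist")["pixels"];b=arm.grab_frame("side")["pixels"]
b=cv2.resize(b[130:290,265:425],None,fx=2.5,fy=2.5,interpolation=cv2.INTER_CUBIC)
cv2.imwrite("pics/w7.png",cv2.hconcat([a[:,120:520],b]))
```

```text
[514.30719021  12.82119855 309.76623488] [-0.95648891 -0.85005262 -1.0303802 ] 21.08394406096633 17.725
```

View pics/w7.png

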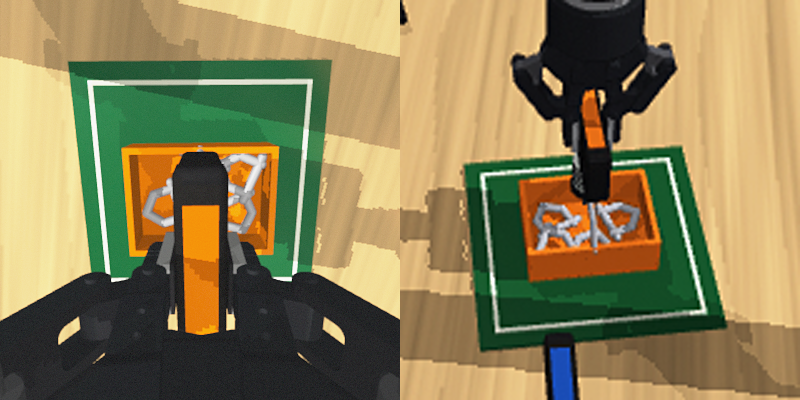

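The tote stands upright on the mat with the spring nearly slack. I'll lower 1 mm more, let go and retreat.

>>> {"name": "step_arm", "arguments": {"deltas": [{"x":0,"y":0,"z":0.1,"yaw":0},{"x":0,"y":0,"z":0.1,"yaw":0},{"x":0,"y":0,"z":0.1,"yaw":0}], "hand": 0}}

```text
time_s: 18.2
ee_pos: [514.3, 12.8, 308.8]
tcp_rot: [[0.984, 0.181, -0.0], [0.181, -0.984, -0.0], [-0.0, 0.0, -1.0]]
contact_force: [-1.8, 0.5, 1.1]
grip_width: 21.2
```

>>> {"name": "step_arm", "arguments": {"deltas": [{"x":0,"y":0,"z":0,"yaw":0},{"x":0,"y":0,"z":0,"yaw":0},{"x":0,"y":0,"z":0,"yaw":0},{"x":0,"y":0,"z":0,"yaw":0},{"x":0,"y":0,"z":0,"yaw":0}], "hand": 1}}

```text
time_s: 18.82
ee_pos: [514.4, 12.8, 308.7]
tcp_rot: [[0.984, 0.181, 0.0], [0.181, -0.984, -0.0], [0.0, 0.0, -1.0]]
contact_force: [0.1, 0.4, -0.6]
grip_width: 85.4
```

>>> {"name": "step_arm", "arguments": {"deltas": [{"x":0,"y":0,"z":0,"yaw":0},{"x":0,"y":0,"z":0,"yaw":0},{"x":0,"y":0,"z":0,"yaw":0}], "hand": 1}}

```text
time_s: 19.2
ee_pos: [514.3, 12.8, 308.7]
tcp_rot: [[0.984, 0.181, 0.0], [0.181, -0.984, 0.0], [0.0, -0.0, -1.0]]
contact_force: [-0.2, -0.5, 0.4]
grip_width: 85.0
```

Run:
```python
from cell import arm
import cv2
s=arm.state();print(s['ee_pos'],s['contact_force'],s['grip_width'],s['time_s'])
a=arm.grab_frame("wrist")["pixels"];b=arm.grab_frame("side")["pixels"]
b=cv2.resize(b[130:290,265:425],None,fx=2.5,fy=2.5,interpolation=cv2.INTER_CUBIC)
cv2.imwrite("pics/w8.png",cv2.hconcat([a[:,120:520],b]))
```

```text
[514.32198487  12.82994202 308.72392386] [-0.15267735 -0.52493953  0.41398509] 85.02540215906494 19.2
```

View pics/w8.png

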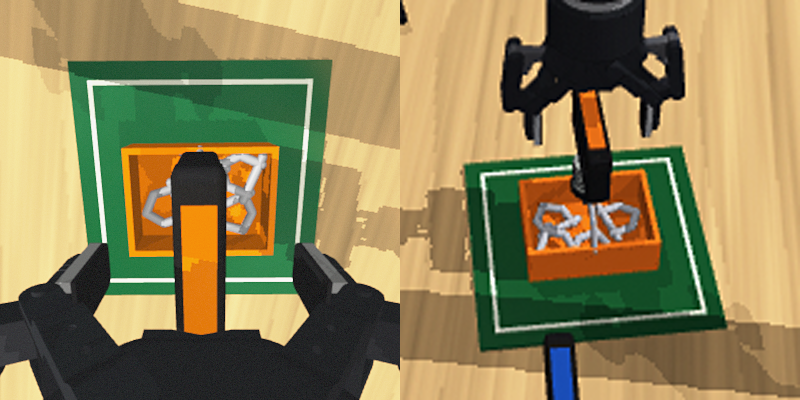

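>>> {"name": "step_arm", "arguments": {"deltas": [{"x":0,"y":0,"z":-1,"yaw":0},{"x":0,"y":0,"z":-3,"yaw":0},{"x":0,"y":0,"z":-6,"yaw":0},{"x":0,"y":0,"z":-9,"yaw":0},{"x":0,"y":0,"z":-12,"yaw":0}], "hand": 1}}

```text
time_s: 19.92
ee_pos: [514.2, 12.8, 430.4]
tcp_rot: [[0.984, 0.181, 0.001], [0.181, -0.984, -0.0], [0.001, 0.0, -1.0]]
contact_force: [1.3, 0.9, 0.3]
grip_width: 85.6
```

>>> {"name": "step_arm", "arguments": {"deltas": [{"x":0,"y":0,"z":0,"yaw":0},{"x":0,"y":0,"z":0,"yaw":0},{"x":0,"y":0,"z":0,"yaw":0},{"x":0,"y":0,"z":0,"yaw":0}], "hand": 1}}

```text
time_s: 20.42
ee_pos: [514.1, 12.8, 427.6]
tcp_rot: [[0.984, 0.181, -0.002], [0.181, -0.984, 0.0], [-0.002, -0.001, -1.0]]
contact_force: [0.0, -0.6, -0.3]
grip_width: 85.5
```

Run:
```python
from cell import arm
import cv2
s=arm.state();print(s['ee_pos'],s['contact_force'],s['grip_width'],s['time_s'])
cv2.imwrite("pics/w9.png",arm.grab_frame("wrist")["pixels"]);cv2.imwrite("pics/s9.png",arm.grab_frame("side")["pixels"])
```

```text
[514.09898269  12.83164494 427.64752197] [ 0.02800662 -0.55240436 -0.31775009] 85.54706483832418 20.425
```

View pics/w9.png

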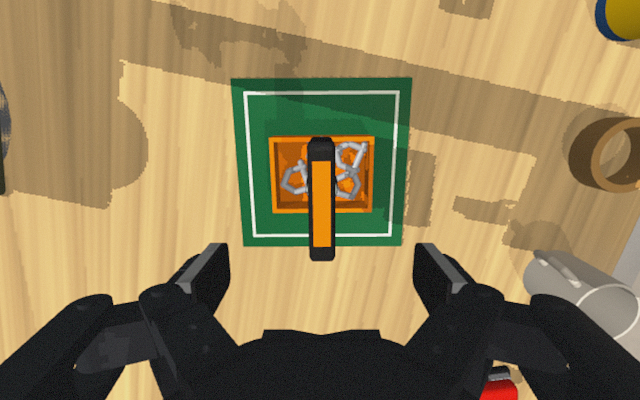

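View pics/s9.png

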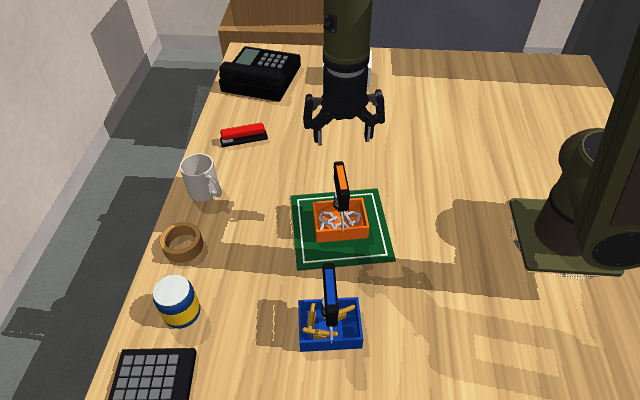

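Run:
```python
from h import *
from cell import arm
s=arm.state();P=wp(s['tcp_rot'],s['ee_pos'])
for n,cs,z in [("mat",[(231,78),(412,77),(402,246),(243,246)],4),("rim",[(268,136),(375,137),(373,212),(272,213)],44)]:
    q=np.array([atz(KW,P,c,z) for c in cs]);print(n,q.mean(0).round(1),[round(np.hypot(*v[:2]),1) for v in np.roll(q,-1,0)-q])
arm.hand_in()
```

```text
mat [515.8  13.4   4. ] [np.float64(218.2), np.float64(220.1), np.float64(221.2), np.float64(219.2)]
rim [516.3  10.7  44. ] [np.float64(121.5), np.float64(89.4), np.float64(122.4), np.float64(91.8)]
the job is handed in; nothing more can be done
```

I weighed the orange tote, set it down upright in the middle of the green mat, let go and handed the job in. It finished at about 20.5 s of the 56 s allowed.

- **Weighing:** I pinched the scale handle and lifted slowly until the tote hung about 32 mm clear of the table. It was held still for about 3 s, and two side pictures 2.5 s apart looked the same. The wrist force read about 5 N, noisy between 4.5 and 5.6. I did not measure the spring stretch precisely; my estimate is 22–25 mm.
- **Placing:** I turned the tote about 20° to line up with the mat and lowered it until the spring was slack. Then I opened the gripper and rose 120 mm clear.
- **Last checks:** The tote is upright. My wrist-camera measurements put its rim centre at (516, 11) and the mat centre at (516, 13), about 3 mm apart. That is close to the 2 mm calibration error. The earlier overhead picture had put the mat centre at (515, 11.5).
- **Blue tote:** It appears in the same place in the side pictures as at the start. None of the checks failed.

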